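Hold the pocket microscope over a chip on a live board

ROBOT

A 6-joint arm with a two-finger parallel gripper is mounted at the origin on the work surface. World frame = base frame: x ahead of the robot, y to its left, z up, the work surface at z = 0. Lengths are in m, angles in rad, forces in N, time in s.
With the tool pointing down it reaches from about 0.425 to 0.95 m from the base axis. Payload 3.5 kg.
Tool frame: the origin (TCP) lies midway between the tips of the shut fingers; the grasp point (between the pads) lies 19 mm behind it (env.grip_depth is the distance from the TCP to the grasp point, in m); z points along the fingers, y is the direction in which the jaws open and shut (so a half turn about z gives the same grasp; the last joint's range is limited). The gripper opens to 85 mm and grips with 20 to 120 N. Pads are 22 mm wide; open, the fingers measure 114 mm over their backs; the gripper's body (76 mm by 85 mm) begins 54 mm behind the grasp point. The pads swing forward as they close: fully open they stand 13 mm farther back than shut.
Start: joints at [1.19, 0.286, 1.577, -0, 1.279, -0.15], TCP at [0.154, 0.657, 0.231] pointing down, gripper open.
Joint ranges: [-2.77, 2.77], [-0.9, 2.22], [0.21, 2.48], [-1.53, 4.67], [0.24, 2.81], [-2.84, 2.84]. Speed limits (rad/s): [2.79, 2.79, 3.14, 3.14, 3.14, 3.14].

INTERFACE

Orientations are given as a unit quaternion [x, y, z, w].
In Python, from station import env, imaging, recognise, cut_out gives the robot as it stands.
- The arm moves only by the shell command python3 -m jog 'ROWS'. ROWS is a JSON object of lists of equal length, an entry for each row: "offset": the shift along the tool's x, y, z in cm, a list of three; "spin": the turn about the tool's z in degrees; "gripper": the finger opening in cm, from 0 to 8.54. In form: {"offset": [[tx, ty, tz], ...], "spin": [spin, ...], "gripper": [gripper, ...]}. A call has 1 to 10 rows; each row shifts and turns the commanded pose from where the row before left it, along the tool's axes as they then stand; what a row does not reach is not made up. A row lasts 1/10 s, in which the tool goes at most 50 mm and 8.59 degrees, less where a joint would pass 70% of its speed; a pose out of reach is approached as far as the arm can. A call is refused whole if a number of a shift passes 5 or a number of a turn 8.59, either way. A call with a gripper value outside its range is refused whole. The fingers move at their own pace and stop on an object; the grip force is fixed at half the most. Time passes only in rows, so rows that do not move let the fingers close. It gives the time, the measured TCP pose, the force and the opening at its end, in the units of the state.
- env.read_state(): the state, without advancing time (a new reading comes with each control period).
- imaging.snapshot(name): name is "scene" or "side" or "wrist"; returns the picture (480x640x3 uint8, red, green, blue); there is no depth.
- imaging.get_calibration(name): a dict with "fx", "fy", "cx", "cy" (pixels), "cam_to_world" (4x4, takes a point from camera to world coordinates). Camera axes: x right, y down, z forward; pixel columns grow to the right and rows downward; lengths in m; the calibration is good to about 2 mm. A picture is of the moment at which its call begins: read the wrist's pose just before it. get_calibration takes no time and is no camera call; for the wrist camera it gives the pose at the moment of the call.
- env.hand_in(): hands the job in, once; it reports no verdict.
Trained networks look in the newest picture that a camera, given by its name, has taken for a name from the list of things; names that differ only in an ending like _2 or _b are one class to them, and where a whole thing is asked for, a point or a joint stands for the part that bears it (a point fixed in the world has none). Each returns a list of dicts, best first, with "confidence" (0 to 1); they miss things now and then, are a little off and sometimes report something else, mostly with a low value. They report only what shows in the picture. A call takes as long as a camera call. They do not tell look-alikes from the thing itself.
- recognise(query, camera): "extent" ([left, top, right, bottom] in pixels, round what is visible of it).
- cut_out(query, camera): "region" (480x640 bool, what is visible of it) and "extent" ([left, top, right, bottom] in pixels, round what is visible of it).
The state is a dict: "time_s": time; "qpos": joint angles; "dq": joint speeds; "effort": joint torques, N m; "tool_pos": TCP position; "tool_rot": TCP orientation; "ft_force": force on the tool from outside, world axes, zero at the start; "moment": the same for the moment, N m; "finger_gap": finger opening in m.
Only numpy, scipy, OpenCV 4.12 (cv2) and the standard library are available. Lean on these libraries where they do the work, as an engineer would, in place of code of your own. Each camera call takes 0.05 s, during which the arm holds its last target.

TASK

The circuit board in the holder is powered up and I want to look at its big chip. Lift the pocket microscope out of its cradle, carry it over the clutter and down between the tall parts of the board, and hold it upright with its nose centred about 10 mm above the big chip, the wide way of the microscope along the long way of the chip. Touch nothing on the board or its holder, leave the other things on the desk where they are, and finish still holding the microscope steady there, because I look through it while you hold it.

Things in the scene. Friction and masses are not known exactly. Their poses are not given: they have to be found in the camera images.
- microscope: Pocket microscope, about 130 g, 112 mm tall, nose down in its cradle: dark nose 34 x 24 mm to 20 mm up, shoulder to 24 mm, then a white oblong case with a dark collar, 46 mm wide (x), 30 mm thick (y) with flat faces, gripped across the 30 mm. Origin: centre of the nose's lower rim, the end it looks out of; z points up along the case. Half a turn about z makes no difference.
- cradle: Grey fixed desk cradle, 86 x 70 x 28 mm; in its top a well 38 x 28 mm, 20 mm deep, in which the nose stands 8 mm above the desk with about 2 mm play, no latch. Origin: centre of its underside; x along the 86 mm, z up.
- board: Green board 130 x 96 mm, level in a fixed holder 174 mm long; its top 42 mm above the desk. Origin: on the desk under its middle; x long way, z up. Tall parts: heat sink and transistors 34 mm high from y = +24 mm out, four capacitors 30 mm high from y = -28 mm out (tallest point 76 mm above the desk). Parts and jaws at the ends, over 42 mm from the middle, reach 53 mm above the desk.
- chip (a point): Centre of the top of the big chip: black flat package 24 x 11 mm, 2.5 mm thick, silver legs along its long sides, alone in the middle of the board between heat sink and capacitors; 44.5 mm above the desk. x is its long way, z up.
- helping_hand: Helping hand, loose, 0.9 kg, between cradle and board: round base 80 mm across, pillar, and a crossbar along its x, 100 mm above the desk, with a clip drooping from each end; 270 mm long over the clips, 109 mm high. Origin: centre of its underside.
- solder_reel: Reel of solder standing on its flange, 60 mm across, 42 mm high, a loose bystander. Origin: centre of its underside.
- mouse: Black computer mouse, 104 x 62 x 38 mm, a loose bystander. Origin: centre of its underside, x along its length.
- screwdriver: Screwdriver, 170 mm long, red handle, lying on the desk, a loose bystander. Its x is along its length.
Not all that is in view belongs to the job. Leave any green or yellow look-alike of the microscope alone.

How it is judged:
On the way, in this order (a step that is already met when the one before it is completed fails the run):
1. the microscope is lifted out of its cradle and carried clear of it (height (world z) of microscope above 0.045 m and contact force between microscope and the fingers above 1 N and contact force between microscope and cradle below 0.05 N), for 0.1 s.
2. the microscope, held, is brought over the chip (horizontal distance between microscope and chip below 0.04 m and height (world z) of microscope above 0.045 m and contact force between microscope and the fingers above 1 N), for 0.1 s.
At the end, for the whole second after the job is handed in: Fingers hold the microscope still, upright within 0.1 rad, nose 5 to 16 mm above the chip's top, within 6 mm of its centre, wide way within 0.14 rad of the chip's long way; nothing touches board or holder; helping hand, reel, mouse and screwdriver stay within 12 mm of their starts (horizontal distance between microscope and chip below 0.006 m and z of microscope in the frame of chip between 0.005 and 0.016 m and angle between each of microscope, helping_hand's own z axis and vertical below 0.1 rad and angle between the x axis of microscope and the x axis of chip, either way round below 0.14 rad and contact force between microscope and the fingers above 1 N and contact force between each of microscope, the arm, the fingers and board below 0.05 N and contact force between microscope and helping_hand below 0.05 N and linear speed of microscope below 0.015 m/s and angular speed of microscope below 0.15 rad/s and distance of each of helping_hand, solder_reel, mouse, screwdriver from where it was at the start of the episode below 0.012 m); the arm keeps its last pose, push and grip.
It fails at once if the microscope touches the live board or its holder (contact force between microscope and board above 0.3 N).
It fails at once if the robot touches the live board or its holder (contact force between any of the arm, the fingers and board above 0.3 N).
It fails at once if a bystander is shifted or knocked over (distance of any of helping_hand, solder_reel, mouse, screwdriver from where it was at the start of the episode above 0.012 m or angle between helping_hand's own z axis and vertical above 0.15 rad).
It also fails if it takes over 48 s, if anything falls off the work surface, if the arm or the gripper's body presses on something with over 40 N, if the wrist force passes 120 N, or if a joint passes its speed limit or range.

## Working session

There is one attempt and no reset: what is moved stays moved. The work goes in short steps, Python scripts to look and compute and a shell command to move; the robot and the scene stay as the last step left them, time stands still between calls to the robot, and variables do not carry over. Pictures are saved under pics/ and viewed, and the job is handed in when it is done.

```bash
ls; mkdir -p pics; python3 - <<'E'
from station import env, imaging, recognise, cut_out
import cv2
s=env.read_state(); print(s)
for c in ["scene","side","wrist"]:
    im=imaging.snapshot(c); cv2.imwrite(f"pics/{c}0.png",im[:,:,::-1])
    k=imaging.get_calibration(c); print(c,k)
    for q in ["microscope","cradle","board","chip","helping_hand","solder_reel","mouse","screwdriver"]:
        try: print(q,[(round(d["confidence"],2),[round(float(v)) for v in d["extent"]]) for d in recognise(q,c)][:4])
        except Exception as e: print(q,e)
E
```

```text
pics
{'time_s': 0.0, 'qpos': array([ 1.19002703e+00,  2.87176917e-01,  1.57817596e+00, -1.53394117e-05,
        1.27861152e+00, -1.49979327e-01]), 'dq': array([-0.0021118 ,  0.0004587 , -0.00070362,  0.00099959, -0.00167837,
        0.00066925]), 'effort': array([ 1.07757191e-03, -4.05989099e+01, -2.92625302e+01, -1.50784708e-04,
        5.93170829e-03, -7.40236725e-07]), 'tool_pos': array([0.15411712, 0.65649249, 0.22994025]), 'tool_rot': array([ 1.15136770e-01,  9.93348941e-01, -1.14628499e-03, -3.03934113e-04]), 'ft_force': array([-0.3858677 , -0.07162075, -0.2019024 ]), 'moment': array([-0.00057077, -0.0669672 ,  0.02637859]), 'finger_gap': 0.08568919060281278}
scene {'fx': 617.1597964140718, 'fy': 617.1597964140718, 'cx': 329.29302387739784, 'cy': 244.15154004957424, 'cam_to_world': array([[-0.30990271,  0.7335818 , -0.60482894,  1.31731924],
       [ 0.95067356,  0.23010819, -0.2080144 ,  0.23722658],
       [-0.01341949, -0.63945911, -0.76870798,  1.01089145],
       [ 0.        ,  0.        ,  0.        ,  1.        ]])}
microscope [(0.69, [226, 210, 253, 260]), (0.66, [259, 
[... 1195 characters left out ...]
60])]
mouse [(0.91, [394, 290, 452, 346])]
screwdriver [(0.91, [340, 172, 408, 183])]
wrist {'fx': 346.1476412178289, 'fy': 346.1476412178289, 'cx': 318.3111329294012, 'cy': 244.99601501642834, 'cam_to_world': array([[ 2.29260739e-01,  9.27897723e-01,  2.94015866e-01,
         7.92976825e-02],
       [ 9.73364982e-01, -2.18441745e-01, -6.95975283e-02,
         6.74360280e-01],
       [-3.54048996e-04,  3.02140729e-01, -9.53263266e-01,
         3.73425837e-01],
       [ 0.00000000e+00,  0.00000000e+00,  0.00000000e+00,
         1.00000000e+00]])}
microscope []
cradle []
board []
chip [(0.7, [96, 450, 128, 480])]
helping_hand []
solder_reel []
mouse [(0.18, [90, 457, 131, 480])]
screwdriver []
```

View pics/scene0.png

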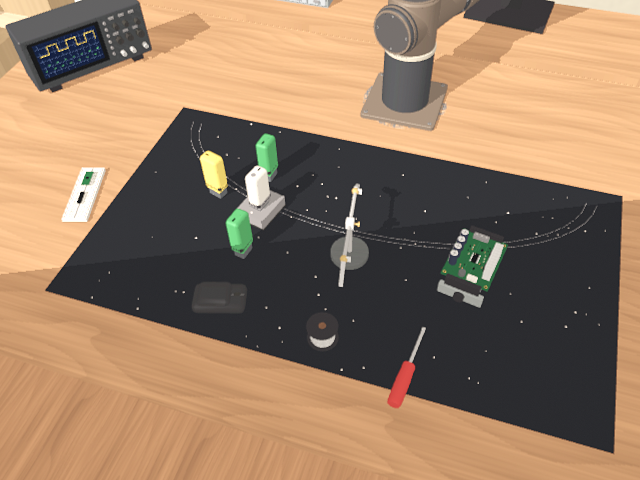

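View pics/side0.png

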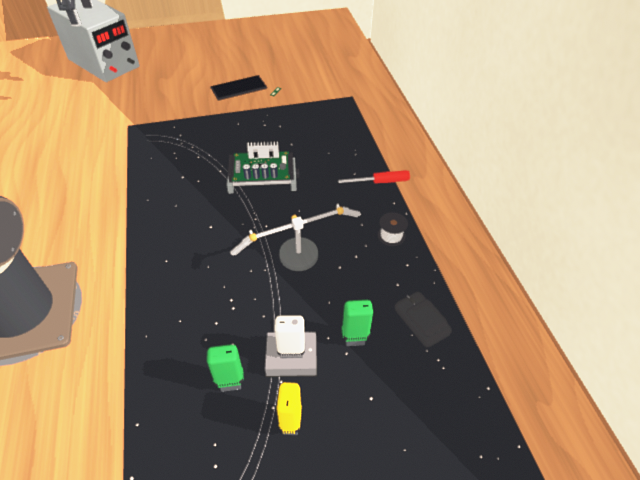

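View pics/wrist0.png

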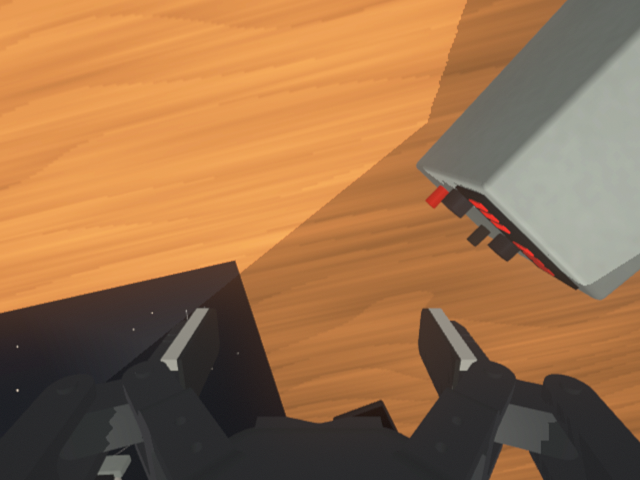

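Candidates for the microscope in the scene view: green (267,153), yellow (213,171), green (239,230), and white standing in the grey cradle (258,187). The white one fits the description. The board is at (473,262), and the helping hand at (348,240) stands between it and the cradle. I'll check close crops.

```bash
python3 - <<'E'
import cv2,numpy as np
a=cv2.imread("pics/scene0.png");b=cv2.imread("pics/side0.png")
def cr(im,x,y,w,h,s): return cv2.resize(im[y:y+h,x:x+w],None,fx=s,fy=s,interpolation=cv2.INTER_CUBIC)
t=np.hstack([cr(a,220,150,80,60+20,5),cr(a,430,215,80,80,5)]) 
u=np.hstack([cr(b,250,305,80,80,5),cr(b,222,130,80,80,5)])
cv2.imwrite("pics/crop_a.png",cv2.resize(t,(800,400)))
cv2.imwrite("pics/crop_b.png",cv2.resize(u,(800,400)))
E
```

```text
(no output)
```

View pics/crop_a.png

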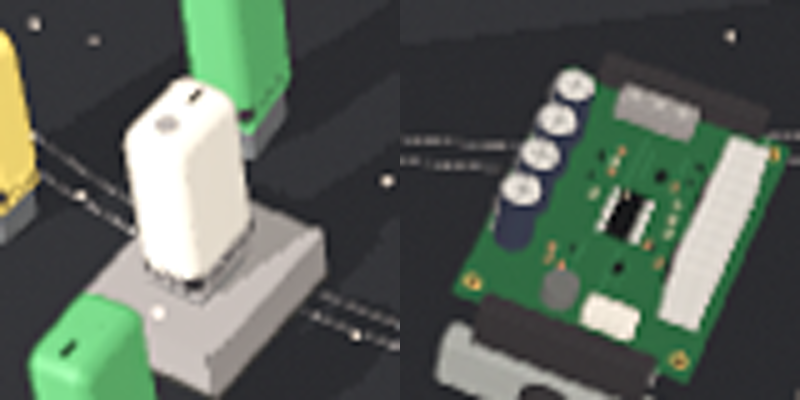

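View pics/crop_b.png

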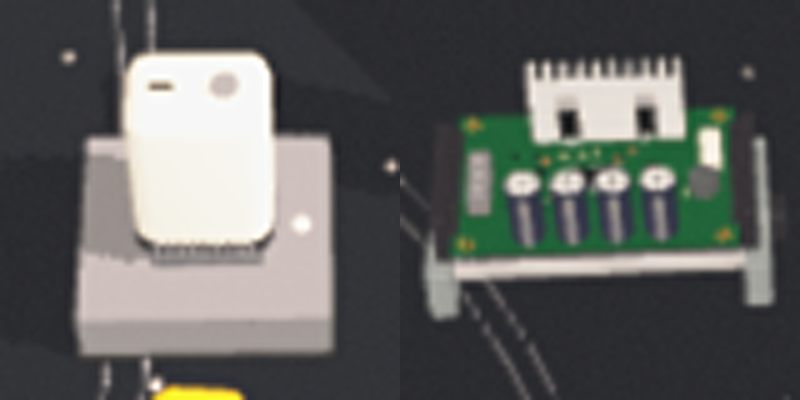

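```bash
cat > h.py <<'E'
import numpy as np
from station import env, imaging, recognise, cut_out
def ray(c,uv,z,k=None):
    k=k or imaging.get_calibration(c); T=np.array(k["cam_to_world"])
    d=T[:3,:3]@np.array([(uv[0]-k["cx"])/k["fx"],(uv[1]-k["cy"])/k["fy"],1.])
    return (T[:3,3]+d*(z-T[2,3])/d[2])
def proj(c,P,k=None):
    k=k or imaging.get_calibration(c); T=np.array(k["cam_to_world"])
    p=T[:3,:3].T@(np.array(P)-T[:3,3]); return np.array([k["fx"]*p[0]/p[2]+k["cx"],k["fy"]*p[1]/p[2]+k["cy"]])
E
python3 - <<'E'
from h import *
np.set_printoptions(precision=4,suppress=True)
S=lambda u,v:(220+u/5,150+v/5); B=lambda u,v:(430+(u-400)/5,215+v/5)
s=lambda u,v:(250+u/5,305+v/5); b=lambda u,v:(222+(u-400)/5,130+v/5)
print("chip scene",ray("scene",B(627,216),.0445)[:2])
print("board corners scene(holes)",[ray("scene",B(*p),.042)[:2] for p in [(472,283),(680,361),(775,154)]])
print("board holes side",[ray("side",b(*p),.042)[:2] for p in [(473,124),(719,115),(725,235),(465,244)]])
print("cradle top side",[ray("side",s(*p),.028)[:2] for p in [(85,138),(332,136),(332,322),(76,320)]])
print("cradle scene",[ray("scene",S(*p),.028)[:2] for p in [(325,237),(213,355)]])
print("scope top side",[ray("side",s(*p),.12)[:2] for p in [(130,55),(268,55),(272,136),(126,136)]])
print("scope top scene",[ray("scene",S(*p),.12)[:2] for p in [(127,133),(192,78),(245,105),(178,158)]])
for c,q in [("scene",(349,223)),("side",(298,223))]: print("hh mid bar",ray(c,q,.1)[:2])
print("hh ends",[ray("scene",q,.09)[:2] for q in [(357,187),(341,285)]],[ray("side",q,.09)[:2] for q in [(234,251),(358,213)]])
print("base",ray("scene",(350,253),0.0)[:2],ray("side",(299,254),0)[:2])
E
```

```text
chip scene [0.5045 0.2646]
board corners scene(holes) [array([0.554 , 0.2124]), array([0.5672, 0.2959]), array([0.4525, 0.3164])]
board holes side [array([0.4538, 0.3094]), array([0.5682, 0.2898]), array([0.5545, 0.2063]), array([0.4393, 0.2269])]
cradle top side [array([ 0.4428, -0.171 ]), array([ 0.5282, -0.1907]), array([ 0.5116, -0.2601]), array([ 0.4281, -0.2391])]
cradle scene [array([ 0.4453, -0.1641]), array([ 0.5254, -0.1851])]
scope top side [array([ 0.4595, -0.1987]), array([ 0.5024, -0.209 ]), array([ 0.4973, -0.2382]), array([ 0.4529, -0.2275])]
scope top scene [array([ 0.4953, -0.2261]), array([ 0.4565, -0.2129]), array([ 0.4652, -0.1855]), array([ 0.5027, -0.2002])]
hh mid bar [0.5373 0.011 ]
hh mid bar [0.5394 0.0094]
hh ends [array([ 0.4268, -0.0048]), array([0.6792, 0.0389])] [array([ 0.411 , -0.0234]), array([0.6629, 0.0176])]
base [0.5319 0.0128] [0.5399 0.0138]
```

The white scope stands in the grey cradle and is the right one. Scope is at about (0.479,-0.212), yaw -13°, and the chip at about (0.504,0.262), yaw -10°. I'll fly over the board first to look at the chip with the wrist camera.

```bash
python3 -m jog '{"offset": [[-2,-1.4,0],[-4,-2.8,0],[-4,-2.8,0],[-4,-2.8,0],[-4,-2.8,0],[-4,-2.8,0],[-4,-2.8,0],[-4,-2.8,0],[-4,-2.8,0],[-4,-2.8,0]], "spin": [0,0,0,0,0,0,0,0,0,0], "gripper": [8.5,8.5,8.5,8.5,8.5,8.5,8.5,8.5,8.5,8.5]}'
python3 -m jog '{"offset": [[-3.5,-2.5,0],[-1.5,-1.5,0],[0,0,0],[0,0,0]], "spin": [0,0,0,0], "gripper": [8.5,8.5,8.5,8.5]}'
python3 - <<'E'
from h import *; import cv2
s=env.read_state();print(s["tool_pos"],s["tool_rot"],s["dq"],s["time_s"]); k=imaging.get_calibration("wrist")
im=imaging.snapshot("wrist");cv2.imwrite("pics/w1.png",im[:,:,::-1]); np.save("k1.npy",k,allow_pickle=True)
for p in [("side",x) for x in [(289,430),(230,387),(355,343)]]: print(ray(*p,0)[:2])
E
```

```text
time_s: 2.35
tool_pos: [0.4645, 0.3096, 0.2317]
tool_rot: [0.115, 0.993, 0.0, 0.0]
ft_force: [0.5, 1.6, -0.6]
finger_gap: 0.0849
time_s: 2.75
tool_pos: [0.503, 0.2607, 0.2313]
tool_rot: [0.116, 0.993, 0.0, -0.0]
ft_force: [-1.1, 0.4, 0.9]
finger_gap: 0.0848
[0.50295835 0.26070847 0.23129047] [ 1.15720528e-01  9.93281769e-01  1.75781396e-04 -2.35403285e-04] [ 0.0311301  -0.00577946  0.00507629 -0.00046777 -0.00042771 -0.00224292] 2.75
[ 0.44770032 -0.3384732 ]
[ 0.36480209 -0.24359935]
[ 0.59493373 -0.21304648]
```

View pics/w1.png

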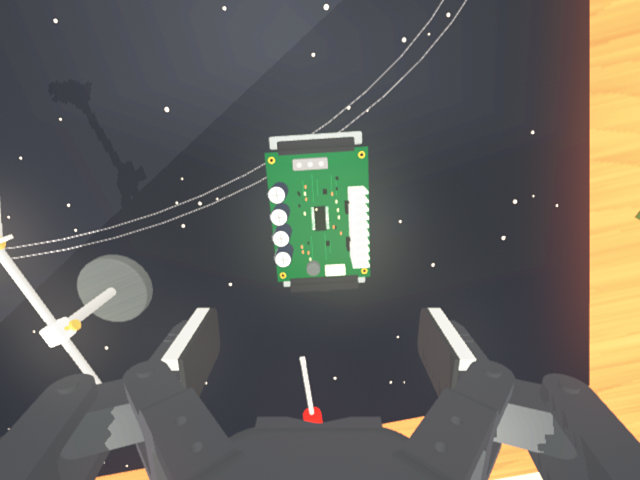

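The chip is at (320,218), with board holes at (271,160), (361,155), (365,271) and (283,275). I'll zoom in for the sub-pixel position.

```bash
python3 - <<'E'
import cv2
im=cv2.imread("pics/w1.png");cv2.imwrite("pics/w1c.png",cv2.resize(im[150:290,255:385],None,fx=4,fy=4,interpolation=cv2.INTER_CUBIC))
E
```

```text
(no output)
```

View pics/w1c.png

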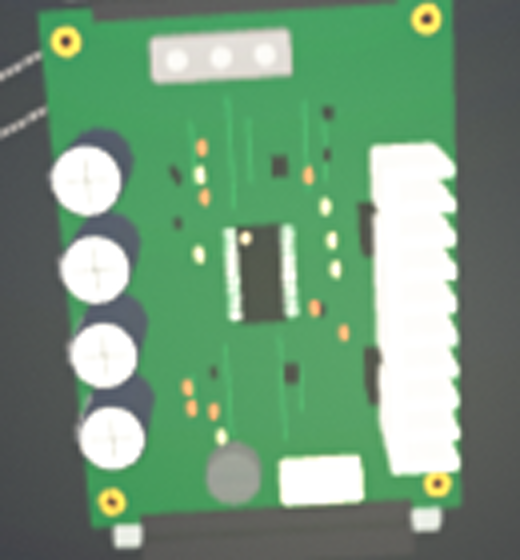

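```bash
python3 - <<'E'
from h import *
k=np.load("k1.npy",allow_pickle=True).item()
P=lambda u,v:(255+u/4-.375,150+v/4-.375)
print("chip",ray("w",P(262,273),.0445,k))
H=np.array([ray("w",P(*p),.042,k)[:2] for p in [(66,41),(427,18),(438,484),(112,502)]])
print(H,H.mean(0))
d=H[3]-H[0];e=H[2]-H[1]; print(np.degrees(np.arctan2(d[1],d[0])),np.degrees(np.arctan2(e[1],e[0])),np.linalg.norm(d),np.linalg.norm(e),np.linalg.norm(H[1]-H[0]))
f=H[1]-H[0];g=H[2]-H[3];print(np.degrees(np.arctan2(f[1],f[0]))-90,np.degrees(np.arctan2(g[1],g[0]))-90)
E
```

```text
chip [0.50274343 0.26209612 0.0445    ]
[[0.43894663 0.23020532]
 [0.453228   0.31304234]
 [0.56778579 0.29329989]
 [0.55329738 0.21043945]] [0.50331445 0.26174675]
-9.806847047501469 -9.778087706859827 0.1160464777234777 0.11624650919780474 0.08405908232518142
-9.781823585369452 -9.918080354976368
```

```bash
python3 -m jog '{"offset": [[-0.5,-2.5,0],[-0.8,-4.4,0],[-0.8,-4.4,0],[-0.8,-4.4,0],[-0.8,-4.4,0],[-0.8,-4.4,0],[-0.8,-4.4,0],[-0.8,-4.4,0],[-0.8,-4.4,0],[-0.8,-4.4,0]], "spin": [0,0,0,0,0,0,0,0,0,0], "gripper": [8.5,8.5,8.5,8.5,8.5,8.5,8.5,8.5,8.5,8.5]}'
python3 -m jog '{"offset": [[-0.5,-3.0,0],[-0.3,-1.5,0],[0,0,0],[0,0,0]], "spin": [0,0,0,0], "gripper": [8.5,8.5,8.5,8.5]}'
python3 - <<'E'
from h import *; import cv2
s=env.read_state();print(s["tool_pos"],s["tool_rot"],s["time_s"]); k=imaging.get_calibration("wrist")
im=imaging.snapshot("wrist");cv2.imwrite("pics/w2.png",im[:,:,::-1]); np.save("k2.npy",k,allow_pickle=True)
E
```

```text
time_s: 3.8
tool_pos: [0.4816, -0.1668, 0.2317]
tool_rot: [0.114, 0.993, 0.0, 0.0]
ft_force: [0.6, 0.2, -0.2]
finger_gap: 0.0852
time_s: 4.2
tool_pos: [0.4793, -0.2107, 0.2312]
tool_rot: [0.115, 0.993, 0.001, -0.0]
ft_force: [-0.5, -0.5, -0.1]
finger_gap: 0.0847
[ 0.47934213 -0.21071327  0.23116269] [ 1.14555557e-01  9.93416685e-01  5.29157399e-04 -1.83434504e-04] 4.2
```

View pics/w2.png

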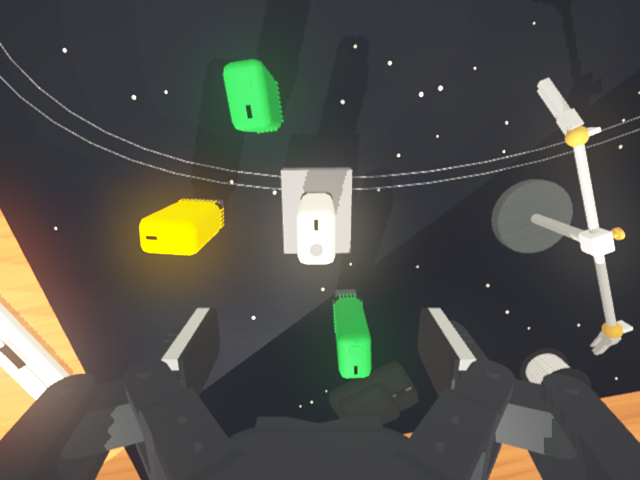

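The white scope's top is at (316,236), the cradle's top face at (281–352,169–254), yellow at (180,228), and the greens at (252,95) and (350,335). I'll measure each.

```bash
python3 - <<'E'
import cv2
im=cv2.imread("pics/w2.png");cv2.imwrite("pics/w2c.png",cv2.resize(im[155:285,255:375],None,fx=4.5,fy=4.5,interpolation=cv2.INTER_CUBIC))
E
```

```text
(no output)
```

View pics/w2c.png

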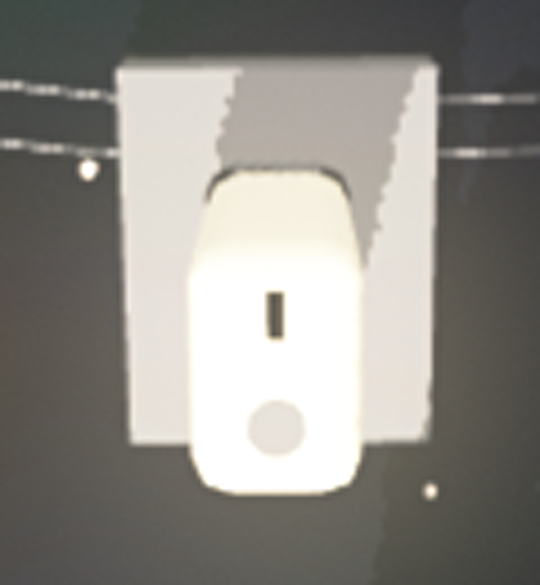

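```bash
python3 - <<'E'
from h import *
np.set_printoptions(precision=4,suppress=True)
k=np.load("k2.npy",allow_pickle=True).item()
P=lambda u,v:(255+u/4.5-.39,155+v/4.5-.39)
R=lambda p,z:ray("w",P(*p),z,k)[:2]
C=np.array([R(p,.028) for p in [(119,67),(437,67),(429,440),(131,441)]])
print("cradle",C.mean(0),[np.linalg.norm(C[i]-C[i-1]) for i in range(4)])
a=lambda d:np.degrees(np.arctan2(d[1],d[0]))
print(a(C[2]-C[1]),a(C[3]-C[0]),a(C[1]-C[0])-90)
T=np.array([R(p,.118) for p in [(189,370),(362,370),(276,245),(276,492)]])
print("scope",T[:2].mean(0),T[2:].mean(0),np.linalg.norm(T[1]-T[0]),np.linalg.norm(T[3]-T[2]),a(T[1]-T[0])-90)
# axis marks: slot / button centre
m=[R(p,.12) for p in [(275,316),(276,428)]];print("slot-button",a(m[1]-m[0]),(m[0]+m[1])/2,m)
L=lambda p,z:ray("w",p,z,k)[:2]
print("yellow top",[L(p,.11) for p in [(142,230),(195,252),(150,252)]],"base",L((222,205),.01))
print("green",[L(p,.11) for p in [(248,130),(335,375),(369,375)]], L((346,292),.0))
st=env.read_state();q=st["tool_rot"];from scipy.spatial.transform import Rotation as Ro
print(Ro.from_quat(q).as_matrix())
E
```

```text
cradle [ 0.4766 -0.2122] [np.float64(0.08590884477217287), np.float64(0.06916118491901337), np.float64(0.08567459873538702), np.float64(0.06976385885461073)]
-12.768524454541629 -13.171349354122572 -13.187756630337574
scope [ 0.4761 -0.2123] [ 0.4764 -0.2123] 0.02951769101860107 0.04387693964204838 -13.194788562933567
slot-button -12.817125757183266 [ 0.476  -0.2123] [array([ 0.4664, -0.2101]), array([ 0.4857, -0.2145])]
yellow top [array([ 0.4417, -0.3448]), array([ 0.4686, -0.3103]), array([ 0.4603, -0.3454])] base [ 0.4495 -0.3091]
green [array([ 0.3891, -0.2421]), array([ 0.6091, -0.226 ]), array([ 0.6161, -0.196 ])] [ 0.5835 -0.2018]
[[-0.9739  0.2269 -0.0002]
 [ 0.2269  0.9739  0.0009]
 [ 0.0004  0.0008 -1.    ]]
```

Both estimates agree: the scope is at (0.476,-0.212), yaw -13.1°, and the jaws are already aligned. I'll descend to TCP z ≈ 0.066 in two parts.

```bash
python3 -m jog '{"offset": [[0.24,-0.24,0],[0,0,2],[0,0,3],[0,0,3],[0,0,2],[0,0,0],[0,0,0]], "spin": [0,0,0,0,0,0,0], "gripper": [7,7,7,7,7,7,7]}'
python3 -m jog '{"offset": [[0,0,1],[0,0,2],[0,0,2],[0,0,1],[0,0,0.5],[0,0,0],[0,0,0]], "spin": [0,0,0,0,0,0,0], "gripper": [7,7,7,7,7,7,7]}'
python3 - <<'E'
from h import *; import cv2
im=imaging.snapshot("wrist");cv2.imwrite("pics/w3.png",im[:,:,::-1])
im=imaging.snapshot("side");cv2.imwrite("pics/s3.png",cv2.resize(im[270:450,190:410,::-1],None,fx=3,fy=3))
E
```

```text
time_s: 4.95
tool_pos: [0.4764, -0.2134, 0.1317]
tool_rot: [0.115, 0.993, 0.0, -0.0]
ft_force: [-0.5, -0.4, -0.9]
finger_gap: 0.0699
time_s: 5.65
tool_pos: [0.4769, -0.2145, 0.0673]
tool_rot: [0.115, 0.993, -0.0, 0.001]
ft_force: [0.7, -0.5, 0.3]
finger_gap: 0.0701
```

View pics/w3.png

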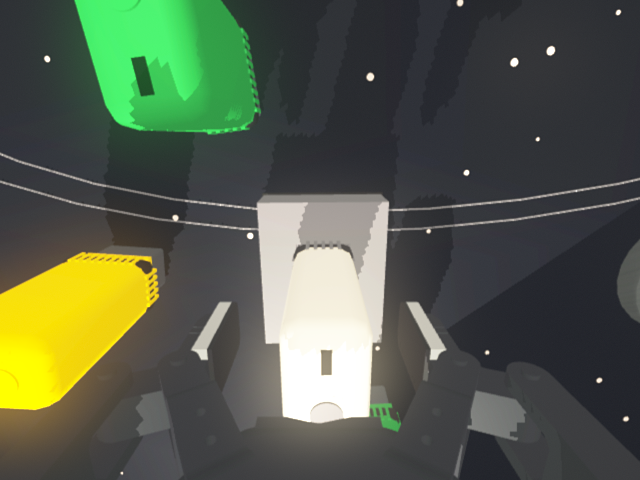

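View pics/s3.png

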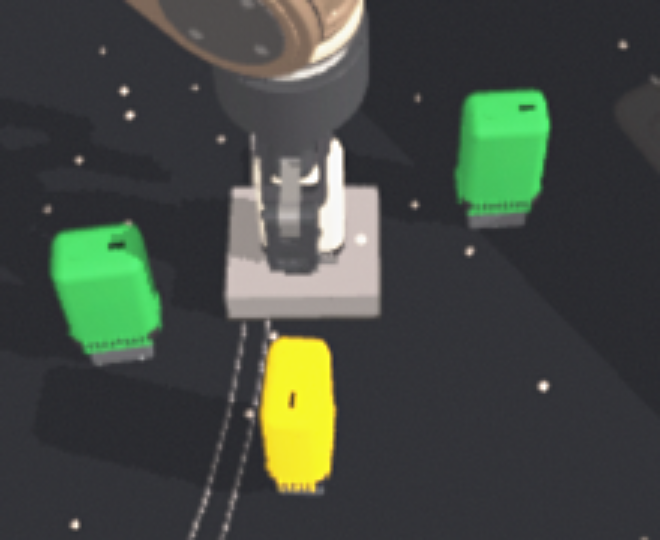

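The jaws straddle the scope (its case at 281–371, the pads at about 238 and 402), about 2 mm off centre. I'll shift +0.2 cm in y and close.

```bash
python3 -m jog '{"offset": [[0.0,0.2,0.1],[0,0,0],[0,0,0],[0,0,0],[0,0,0],[0,0,0],[0,0,0],[0,0,0]], "spin": [0,0,0,0,0,0,0,0], "gripper": [7,6,4.5,3.5,2,2,2,2]}'
python3 -m jog '{"offset": [[0,0,0],[0,0,0],[0,0,0],[0,0,0],[0,0,-0.5],[0,0,-0.5],[0,0,0]], "spin": [0,0,0,0,0,0,0], "gripper": [2,2,2,2,2,2,2]}'
```

```text
time_s: 6.55
tool_pos: [0.4769, -0.2122, 0.0655]
tool_rot: [0.115, 0.993, -0.0, 0.0]
ft_force: [0.2, 0.3, 0.5]
finger_gap: 0.0295
time_s: 7.25
tool_pos: [0.4768, -0.2122, 0.0758]
tool_rot: [0.115, 0.993, -0.0, 0.0]
ft_force: [0.4, -1.1, -1.0]
finger_gap: 0.0296
```

```bash
python3 -m jog '{"offset": [[0,0,-1],[0,0,-2],[0,0,-2.5],[0,0,-2.5],[0,0,-2.5],[0,0,-2],[0,0,-1.5],[0,0,0],[0,0,0]], "spin": [0,0,0,0,0,0,0,0,0], "gripper": [2,2,2,2,2,2,2,2,2]}'
python3 - <<'E'
from h import *; import cv2
im=imaging.snapshot("wrist");cv2.imwrite("pics/w4.png",im[:,:,::-1])
im=imaging.snapshot("side");cv2.imwrite("pics/s4.png",im[:,:,::-1])
E
```

```text
time_s: 8.15
tool_pos: [0.4764, -0.2119, 0.2149]
tool_rot: [0.115, 0.993, 0.0, -0.0]
ft_force: [-0.1, 0.1, -2.6]
finger_gap: 0.0295
```

View pics/w4.png

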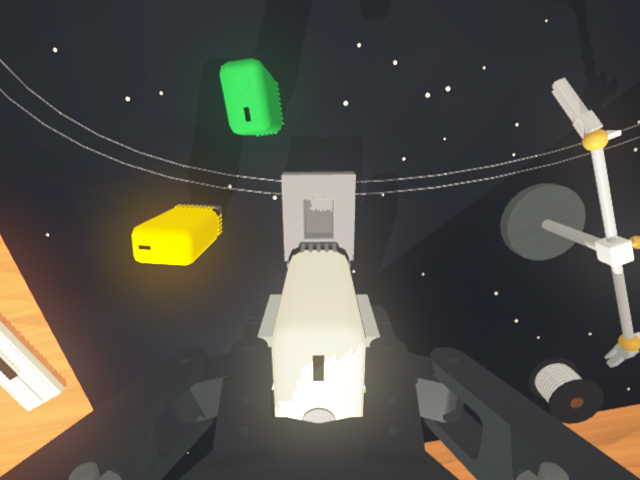

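View pics/s4.png

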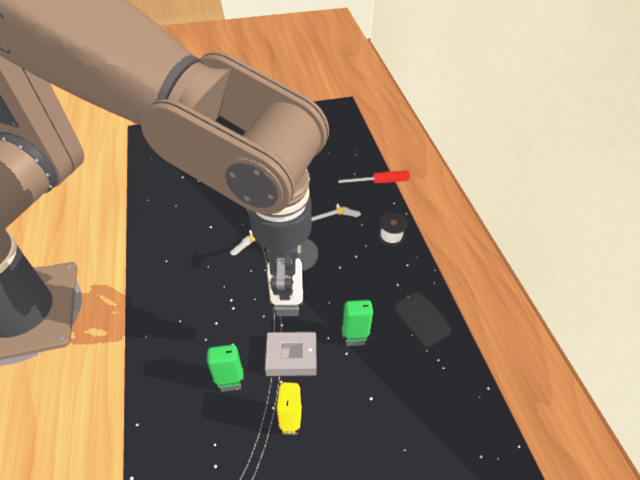

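The scope is held upright and clear of the cradle; the well at (318,217) is empty. Next I carry it over the crossbar, with the nose at about 0.157 m against 0.109 m.

```bash
python3 -m jog '{"offset": [[0.2,1,0],[0.35,2,0],[0.5,3,0],[0.7,4,0],[0.7,4,0],[0.7,4,0],[0.7,4,0],[0.7,4,0],[0.7,4,0],[0.7,4,0]], "spin": [0,0,0,0,0,0,0,0,0,0], "gripper": [2,2,2,2,2,2,2,2,2,2]}'
python3 -m jog '{"offset": [[0.7,4,0],[0.7,4,0],[0.5,3,0],[0.4,2,0],[0.2,1,0],[0.1,0.5,0],[0,0,0],[0,0,0],[0,0,0]], "spin": [0,0,-1,-1.3,-1,0,0,0,0], "gripper": [2,2,2,2,2,2,2,2,2]}'
cat > m.py <<'E'
from h import *; import sys
from scipy.spatial.transform import Rotation as Ro
s=env.read_state();M=Ro.from_quat(s["tool_rot"]).as_matrix();d=np.array([.5029,.262,.1115])-s["tool_pos"]
print(s["time_s"],s["tool_pos"],"to go tool cm",(M.T@d*100).round(2),"y axis deg",np.degrees(np.arctan2(M[1,1],M[0,1])).round(2),"gap",s["finger_gap"],s["ft_force"].round(1))
E
python3 m.py
python3 - <<'E'
from h import *; import cv2
k=imaging.get_calibration("wrist");np.save("k5.npy",k,allow_pickle=True)
for c in ["wrist","side","scene"]: cv2.imwrite(f"pics/{c}5.png",imaging.snapshot(c)[:,:,::-1])
E
```

```text
time_s: 9.25
tool_pos: [0.4955, 0.1348, 0.2144]
tool_rot: [0.115, 0.993, -0.0, -0.001]
ft_force: [1.1, -0.5, -1.8]
finger_gap: 0.029
time_s: 10.15
tool_pos: [0.5035, 0.2787, 0.2153]
tool_rot: [0.087, 0.996, -0.0, -0.0]
ft_force: [0.2, -0.8, -1.2]
finger_gap: 0.0295
10.15 [0.50349376 0.27871368 0.21532855] to go tool cm [-0.23 -1.65 10.38] y axis deg 79.99 gap 0.02950906040065184 [ 0.2 -0.8 -1.2]
```

View pics/wrist5.png

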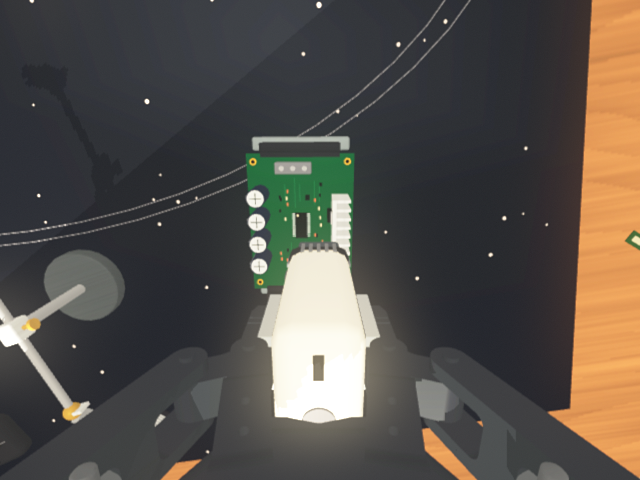

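View pics/scene5.png

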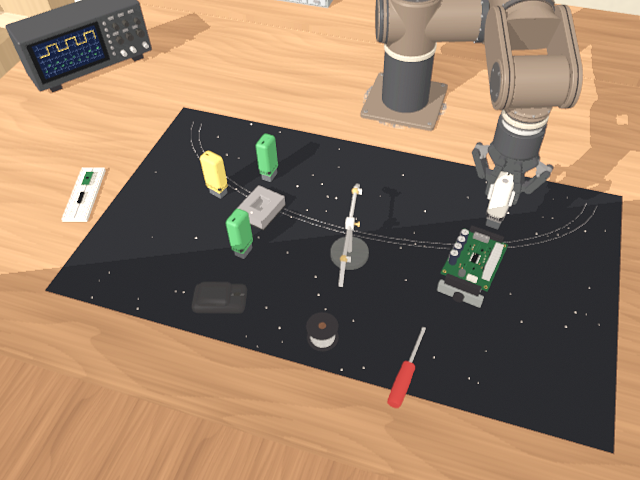

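View pics/side5.png

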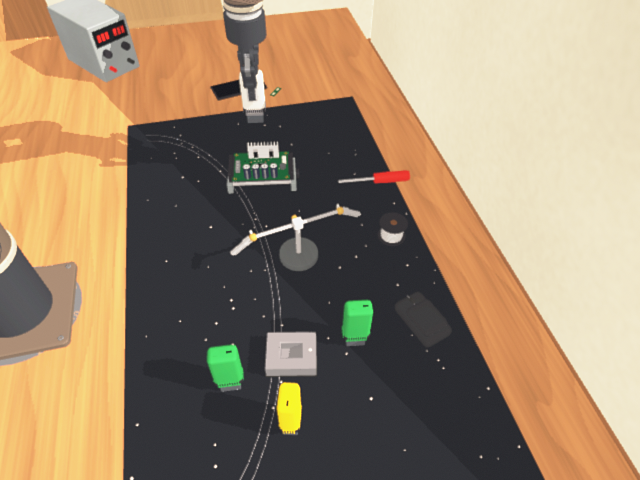

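Still held, and the bystanders look unmoved. I'll check the in-hand pose with a wireframe overlay, and move horizontally over the chip.

```bash
python3 -m jog '{"offset": [[-0.1,-0.7,0],[-0.13,-0.7,0],[0,-0.25,0],[0,0,0],[0,0,0],[0,0,0]], "spin": [0,0,0,0,0,0], "gripper": [2,2,2,2,2,2]}'
python3 m.py
cat > ov.py <<'E'
from h import *; import cv2,sys
from scipy.spatial.transform import Rotation as Ro
n=sys.argv[1]
s=env.read_state();M=Ro.from_quat(s["tool_rot"]).as_matrix();t=s["tool_pos"]
for c in ["wrist","scene","side"]:
    k=imaging.get_calibration(c); im=imaging.snapshot(c)[:,:,::-1].copy()
    cv2.imwrite(f"pics/{c}{n}raw.png",im)
    O=t+M@[0,0,.0575]   # nose; tool z down
    sc=1 if c=="wrist" else 4
    ctr=np.array([320,330]) if c=="wrist" else proj(c,O+[0,0,.02],k)
    if sc>1: x0,y0=(ctr-[75,65]).astype(int); im=cv2.resize(im[max(y0,0):y0+130,max(x0,0):x0+150],None,fx=4,fy=4,interpolation=cv2.INTER_CUBIC); off=np.array([max(x0,0),max(y0,0)])
    else: off=np.zeros(2)
    def box(w,h,z0,z1,col):
        pts=[((proj(c,O+M@[a*w/2,b*h/2,-z],k)-off+(.5 if sc>1 else 0))*sc).astype(int) for z in(z0,z1) for a,b in((1,1),(1,-1),(-1,-1),(-1,1))]
        for i in range(4):
            for p,q in((i,(i+1)%4),(4+i,4+(i+1)%4),(i,i+4)): cv2.line(im,tuple(map(int,pts[p])),tuple(map(int,pts[q])),col,1)
    box(.034,.024,0,.02,(255,0,255)); box(.046,.030,.024,.112,(0,0,255))
    cv2.imwrite(f"pics/{c}{n}.png",im)
E
python3 ov.py 6
```

```text
time_s: 10.9
tool_pos: [0.5028, 0.2631, 0.2154]
tool_rot: [0.086, 0.996, 0.0, 0.0]
ft_force: [-0.2, 1.0, -0.5]
finger_gap: 0.0294
10.9 [0.502771   0.26308396 0.21537781] to go tool cm [-0.03 -0.11 10.39] y axis deg 80.08 gap 0.029432159820571457 [-0.2  1.  -0.5]
```

View pics/wrist6.png

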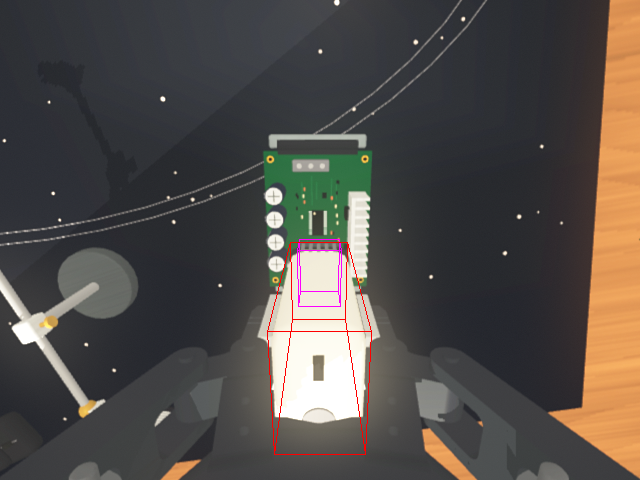

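View pics/scene6.png

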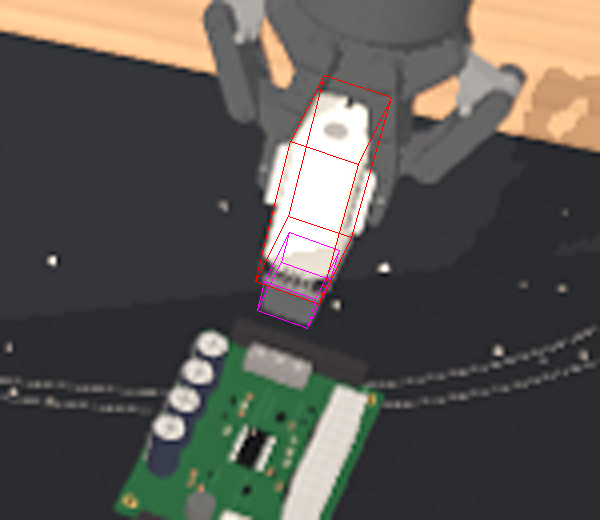

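View pics/side6.png

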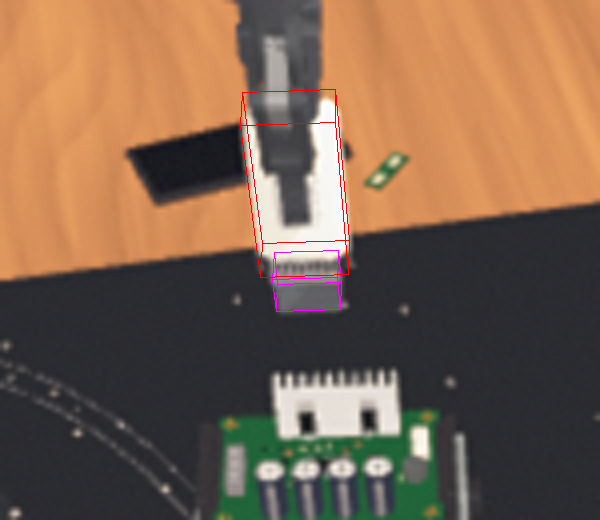

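The wireframe matches the nose and case within 1–2 px in the wrist and side views, and about 2 px in the scene view (~2 mm, within calibration). Descending in stages.

```bash
python3 -m jog '{"offset": [[-0.03,-0.1,0.5],[0,0,1.5],[0,0,2],[0,0,1.2],[0,0,0.5],[0,0,0],[0,0,0],[0,0,0]], "spin": [0,0,0,0,0,0,0,0], "gripper": [2,2,2,2,2,2,2,2]}'
python3 m.py; python3 ov.py 7
```

```text
time_s: 11.85
tool_pos: [0.5036, 0.2622, 0.1594]
tool_rot: [0.086, 0.996, 0.0, 0.001]
ft_force: [-0.1, 0.7, -1.9]
finger_gap: 0.0296
11.85 [0.50358421 0.26218105 0.1594304 ] to go tool cm [ 0.07 -0.03  4.79] y axis deg 80.08 gap 0.029630965862332284 [-0.1  0.7 -1.9]
```

View pics/wrist7.png

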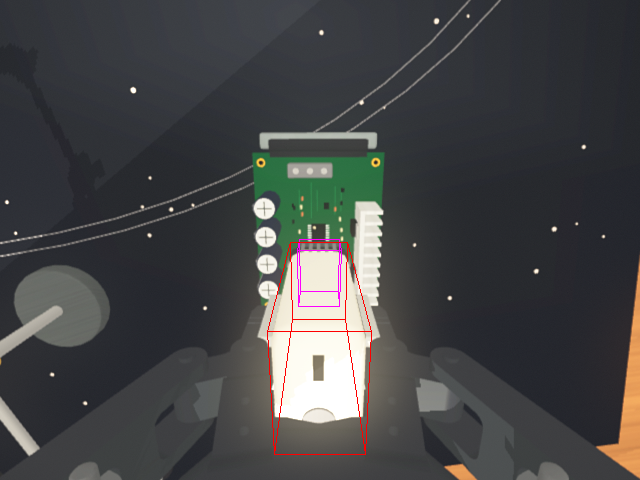

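View pics/scene7.png

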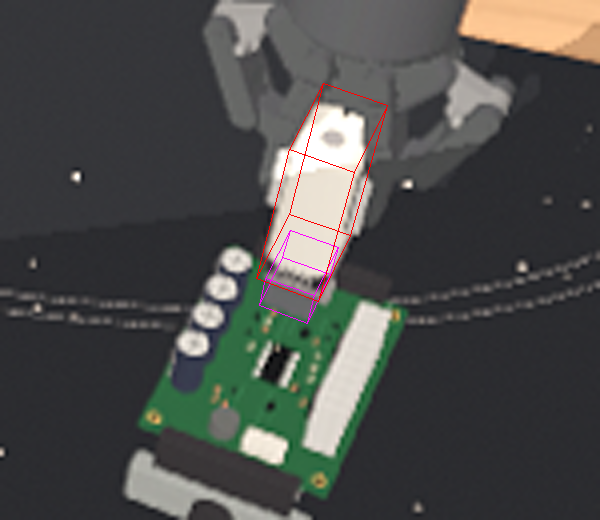

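View pics/side7.png

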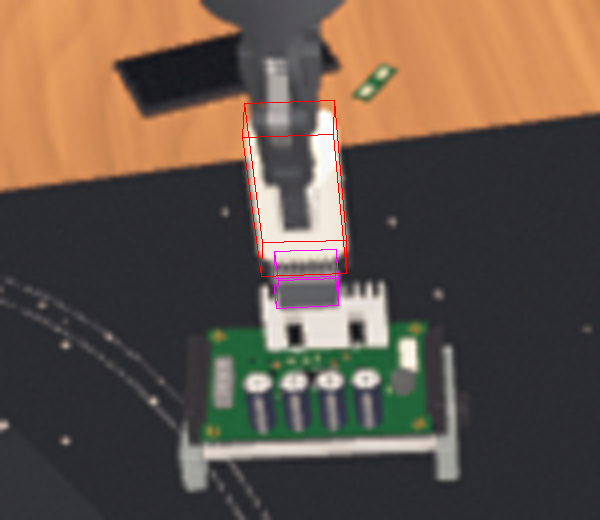

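Alignment holds: the nose is lined up with the chip, and clear between the capacitors and the heat sink. Final descent.

```bash
python3 -m jog '{"offset": [[0.07,-0.03,0.5],[0,0,1],[0,0,1],[0,0,0.5],[0,0,0],[0,0,0]], "spin": [0,0,0,0,0,0], "gripper": [2,2,2,2,2,2]}'
python3 m.py
```

```text
time_s: 12.6
tool_pos: [0.5021, 0.2618, 0.128]
tool_rot: [0.086, 0.996, -0.0, -0.0]
ft_force: [0.3, 0.7, -0.7]
finger_gap: 0.0293
12.6 [0.50208984 0.26175114 0.12801256] to go tool cm [-0.08  0.04  1.65] y axis deg 80.08 gap 0.029298473109492535 [ 0.3  0.7 -0.7]
```

```bash
python3 -m jog '{"offset": [[-0.04,0.02,0.4],[0,0,0.6],[0,0,0.4],[0,0,0.2],[0,0,0],[0,0,0],[0,0,0],[0,0,0]], "spin": [0,0,0,0,0,0,0,0], "gripper": [2,2,2,2,2,2,2,2]}'
python3 m.py; python3 ov.py 8
```

```text
time_s: 13.4
tool_pos: [0.5028, 0.262, 0.1126]
tool_rot: [0.086, 0.996, 0.0, 0.0]
ft_force: [0.2, 0.3, -1.2]
finger_gap: 0.0294
13.4 [0.5027528  0.26196775 0.11258688] to go tool cm [-0.01  0.01  0.11] y axis deg 80.08 gap 0.029377704506251778 [ 0.2  0.3 -1.2]
```

View pics/wrist8.png

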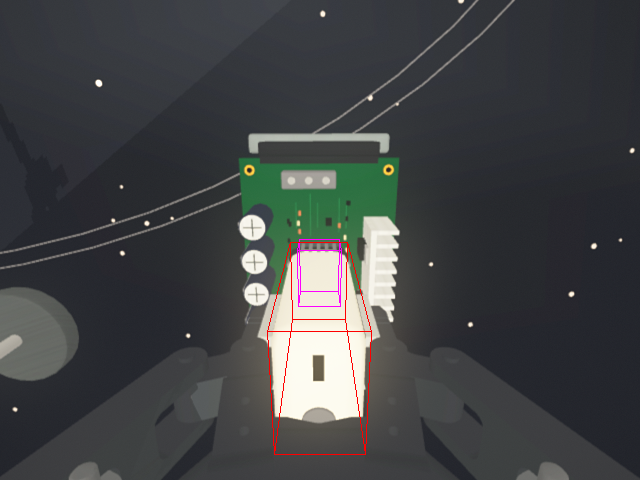

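View pics/scene8.png

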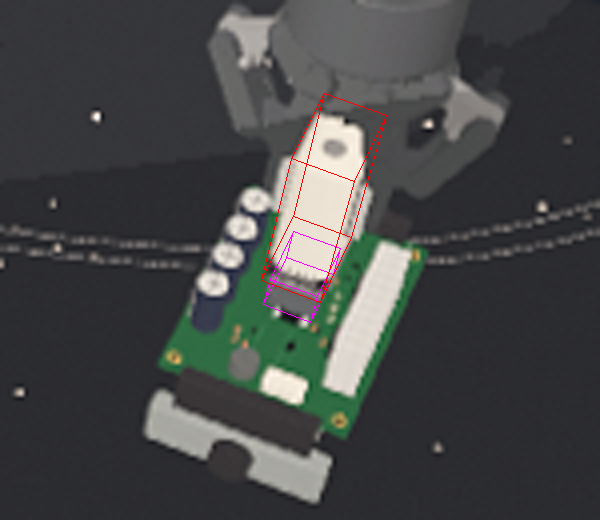

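View pics/side8.png

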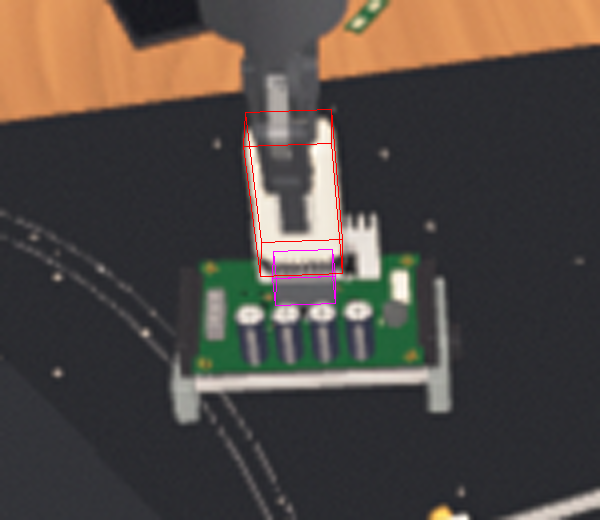

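```bash
python3 - <<'E'
import cv2,numpy as np
a=cv2.imread("pics/scene0.png");b=cv2.imread("pics/scene8raw.png")
for n,(x,y,w,h) in dict(hand=(325,180,50,110),reel=(300,308,42,50),mouse=(188,278,64,40),driver=(384,324,46,90)).items():
    t=a[y:y+h,x:x+w]; r=cv2.matchTemplate(b[y-8:y+h+8,x-8:x+w+8],t,cv2.TM_CCOEFF_NORMED);_,v,_,l=cv2.minMaxLoc(r);print(n,v,np.array(l)-8)
E
python3 -m jog '{"offset": [[0,0,0.05],[0,0,0],[0,0,0],[0,0,0],[0,0,0]], "spin": [0,0,0,0,0], "gripper": [2,2,2,2,2]}'; python3 m.py
```

```text
hand 0.999881386756897 [0 0]
reel 0.9997721910476685 [0 0]
mouse 0.9970911145210266 [0 0]
driver 0.9998849034309387 [0 0]
time_s: 14.05
tool_pos: [0.5026, 0.2619, 0.1118]
tool_rot: [0.086, 0.996, -0.0, 0.0]
ft_force: [0.5, -0.0, -0.9]
finger_gap: 0.0298
14.05 [0.50259698 0.26189118 0.11183597] to go tool cm [-0.03  0.02  0.03] y axis deg 80.08 gap 0.029803635857050377 [ 0.5 -0.  -0.9]
```

```bash
python3 -c "
from station import env
print(env.hand_in())"
```

```text
the job is handed in; nothing more can be done
None
```

I lifted the white microscope out of its cradle, carried it over the helping hand, lowered it between the heat sink and the capacitors, and handed in at about 14 s with it still held.

Last checks:
- **Position:** the nose worked out at about 10 mm above the chip, less than 1 mm off its centre, and the wide way within about 0.2° of the chip's long way. This comes from the measured tool pose and assumes nothing slipped in the grip.
- **Grip and contact:** the fingers stood at 29.8 mm on the 30 mm case. The force at the wrist was about 1 N, so there was no sign of touching the board.
- **Bystanders:** matching against the first scene picture showed no shift of the helping hand, reel, mouse or screwdriver.
- **Disagreement:** the model outline matched the wrist and side pictures within about 2 px. The scene camera showed it about 1–2 px off, roughly 2 mm. That is within the calibration error and the tolerances, so I left it.

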